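# Lock a sawn L piece in the sanding jig

### The job

Get the L-shaped MDF piece ready for sanding its face: with the fingertips, slide it across the jig board until its long limb sits flat against the fence and the end of that limb is right up against the end stop, and push the cam lever round until the cam grips the piece and stays tight by itself. Only push: do not pick the piece up, and leave the sanding block, the brush and the loose straight offcut where they lie.

Things in the scene. Friction and masses are not known exactly. Their poses are not given: they have to be found in the camera images.
- jig: sanding jig screwed to the bench, position and yaw vary: grey laminated board 190 (x) x 320 (y) x 12 mm, origin at the centre of its underside; its x points away from the robot at yaw 0, its y to the left. On the board stand a fence, an end stop and a cam with lever, all 11 mm high (tops at z 23 mm), so lower than the 16 mm thick work. The board right of the cam is free
- fence_end (a point): right-hand end of the fence's work face, 6 mm above the board. The fence is a straight wooden strip 22 mm wide along jig y on the far side: its work face looks to jig -x at x = +65 mm and runs from y = -155 to +95 mm
- stop_face (a point): middle of the end stop's work face, 6 mm above the board. The stop is a wooden block 18 (x) x 34 (y) mm just in front of the fence: its face looks to jig -y (right) at y = +60 mm, from x = 44 to 62 mm
- l_piece: loose sawn L-shaped MDF piece, blue edges, 62 x 64 x 16 mm, 20 to 40 g, lying on the board right of the cam. Origin: underside, centre of its 62 x 64 outline. Own frame: long limb x -31 to -8, y -32 to 32 mm; other limb x -8 to 31, y 9 to 32 mm. Starts turned pi +-0.35 rad against the jig, back of the long limb to the fence, other limb at its right end pointing at the robot
- corner (a point): outer corner of the L where its limbs meet (own x -31, y +32, z 8 mm). With the piece seated it is at jig x = 65, y = -4 mm; the piece's origin is then at jig x = 34, y = 28 mm, its yaw the jig's plus pi, and the cam stands inside the L, against the inner face of the long limb
- limb_end (a point): fence-side corner of the free end of the long limb (own x -31, y -32, z 8 mm), the end that goes to the stop. With the piece seated it is at jig x = 65, y = +60 mm
- cam_lever (a joint): lever angle, rad, growing counter-clockwise from above, 0 to 2.09 (against a steel pin, 6 mm thick, at jig x -40, y 1 mm); starts open, 0 to 0.35. The lever points along jig direction 90 deg + angle: open to the left, closed at the robot. Turned up, the cam nears the fence: open, the 23 mm limb has over 6 mm play; seated, the cam touches at about 1.5, grips from 1.7 and holds by friction. It takes 1 to 5 N at its end
- cam: wooden cam: a disc of 16 mm radius, its centre 7 mm off the pivot, and the lever, 14 mm wide, in one piece, both 11 mm high and standing on the board; origin on the pivot axis at the board's top, axes those of the jig at joint angle 0
- cam_pivot (a point): on the cam's pivot axis (jig x = 20, y = 47 mm), 6 mm above the board
- lever_tip (a point): on the lever's middle line, 88 mm from the pivot and 7 mm short of its round end, 6 mm above the board
- sanding_block: bystander: MDF sanding block 60 x 99 x 23 mm on the bench right of the jig, origin at the centre of its underside; leave it
- flat_brush: bystander: flat paint brush 37 x 198 x 12 mm on the bench left of the jig, origin at the centre of its underside; leave it
- offcut: bystander: straight MDF piece with blue edges, 21 x 66 x 16 mm, on the bench right of the jig, origin at the centre of its underside; leave it
Things that resemble listed ones, but are neither listed nor needed, are in the scene too. What is shaped like the l_piece but green or turquoise is not meant.

How it is judged:
At the end, for the whole second after the job is handed in: The L piece lies flat on the board, both ends of its long limb within 2.5 mm of the fence, the limb's end within 3 mm of the end stop, the cam pressing on it with more than 3 N by itself, all at rest (x of corner in the frame of jig between 0.0625 and 0.068 m and x of limb_end in the frame of jig between 0.0625 and 0.068 m and y of limb_end in the frame of jig between 0.057 and 0.063 m and contact force between cam and l_piece above 3 N and height (world z) of l_piece below 0.015 m and angle between l_piece's own z axis and vertical below 0.05 rad and linear speed of l_piece below 0.01 m/s); the robot touches nothing.
It fails at once if the L piece is lifted off the board or tipped (height (world z) of l_piece above 0.019 m or angle between l_piece's own z axis and vertical above 0.25 rad).
It fails at once if the sanding block, brush or offcut is moved more than 20 mm (distance of any of sanding_block, flat_brush, offcut from where it was at the start of the episode above 0.02 m).
It also fails if it takes over 72 s, if anything falls off the work surface, if the arm or the gripper's body presses on something with over 40 N, if the wrist force passes 120 N, or if a joint passes its speed limit or range.

### The arm

A 7-joint arm with a two-finger parallel gripper is mounted at the origin on a cart in front of the work surface, level with it; the furniture and walls round the work are solid. World frame = base frame: x ahead of the robot, y to its left, z up, the work surface at z = 0. Lengths are in m, angles in rad, forces in N, time in s.
With the tool pointing down it reaches from about 0.4 to 0.85 m from the base axis. Payload 10.4 kg.
Tool frame: the origin (TCP) lies on the centre line of the jaws, within the pads' length; the fingertips stand 14 mm ahead of it and the grasp point (between the pads) lies 5 mm behind it (tip_reach is the z of the fingertips in the tool frame, in m); z points along the fingers, x is the direction in which the jaws open and shut, and the axes are right-handed (so a half turn about z gives the same grasp; the last joint's range is limited). The gripper opens to 87 mm and grips with 3 to 60 N. Pads are 19 mm wide; open, the fingers measure 117 mm over their backs; the gripper's body (75 mm by 190 mm) begins 51 mm behind the grasp point.
Start: joints at [-1.294, 0.332, -0.065, 1.46, 0.022, 1.35, -0.088], TCP at [0.185, 0.597, 0.237] pointing down, gripper open.
Joint ranges: [-2.6, 2.6], [-0.5, 2.12], [-1.47, 1.34], [0.16, 2.42], [-1.27, 4.41], [0.06, 2.06], [-2.6, 2.6]. Speed limits (rad/s): [2.22, 2.22, 2.79, 2.79, 3.14, 3.14, 3.14].

### API

Orientations are given as a unit quaternion [x, y, z, w].
In Python, from bench import * gives the robot as it stands.
- The arm moves only by the tool carry_out, never from a script. Its argument "rows" is a list of rows, each a list of 5 numbers: the closure, from -1 (fully open) to 1 (shut), so that 0 is half open, then the shift along the tool's x, y, z in units of 30 mm (1.0 is 30 mm), then the turn about the tool's z in units of 5 degrees (1.0 is 5 degrees). In form: [[jaw, x, y, z, turn], ...]. A call has 1 to 20 rows; each row shifts and turns the pose as measured when the row begins, along the tool's axes as they then stand; what a row does not reach is not made up. A row lasts 1/12 s, in which the tool goes at most 41.7 mm and 7.16 degrees, less where a joint would pass 70% of its speed; a pose out of reach is approached as far as the arm can. A call is refused whole if a number of a shift passes 1 or a number of a turn 1, either way. A call with a gripper value outside its range is refused whole. The fingers move at their own pace and stop on an object; "force" is the grip in N (left out, the last holds). Time passes only in rows, so rows that do not move let the fingers close. It gives the time, the measured TCP pose, the force and the opening at its end, in the units of the state.
- read_state(): the state, without advancing time (a new reading comes with each control period).
- camera(name): name is "scene" or "top"; returns the picture (400x640x3 uint8, blue, green, red); there is no depth.
- camera_info(name): a dict with "fx", "fy", "cx", "cy" (pixels), "extrinsics" (4x4, takes a point from camera to world coordinates). Camera axes: x right, y down, z forward; pixel columns grow to the right and rows downward; lengths in m; the calibration is good to about 2 mm. A picture is of the moment at which its call begins. camera_info takes no time and is no camera call.
- close_job(): hands the job in, once; it reports no verdict.
Trained networks look in the newest picture that a camera, given by its name, has taken for a name from the list of things; names that differ only in an ending like _2 or _b are one class to them, and where a whole thing is asked for, a point or a joint stands for the part that bears it (a point fixed in the world has none). Each returns a list of dicts, best first, with "conf" (0 to 1); they miss things now and then, are a little off and sometimes report something else, mostly with a low value. They report only what shows in the picture. A call takes as long as a camera call. They do not tell look-alikes from the thing itself.
- recognise(query, camera): "box" ([centre column, centre row, width, height] in pixels, round what is visible of it).
- silhouettes(query, camera): "mask" (400x640 bool, what is visible of it) and "box" ([centre column, centre row, width, height] in pixels, round what is visible of it).
- pinpoint(query, camera): "xy" ([column, row] in pixels: a listed point, or the origin of a listed thing).
The state is a dict: "time": time; "joint_positions": joint angles; "joint_vel": joint speeds; "joint_torque": joint torques, N m; "ee_pos": TCP position; "eef_rot": TCP orientation; "ft_force": force on the tool from outside, world axes, zero at the start; "torque": the same for the moment, N m; "width": finger opening in m.
Only numpy, scipy, OpenCV 4.12 (cv2) and the standard library are available. Lean on these libraries where they do the work, as an engineer would, in place of code of your own. Each camera call takes 0.05 s, during which the arm holds its last target. There are 200 camera calls.

## Working session

There is one attempt and no reset: what is moved stays moved. The work goes in short steps, Python scripts to look and compute and a tool call to move; the robot and the scene stay as the last step left them, time stands still between calls to the robot, and variables do not carry over. Pictures are saved under pics/ and viewed, about 8 in all and at most 12, crops included, and the job is handed in when it is done.

Besides the shell and the picture viewer there is one more tool, called after "Emit:" as name(argument=value, ...) on one line, values as JSON. carry_out: Moves the arm, as the interface text tells. Its arguments: {"type":"object","properties":{"rows":{"type":"array","items":{"type":"array","items":{"type":"number"}}},"force":{"type":"number"}},"required":["rows"]}

```bash
ls; mkdir -p pics; cat > h.py <<'E'
from bench import *
import numpy as np, cv2
from scipy.spatial.transform import Rotation as R
def ray(uv,cam,z):
    i=camera_info(cam);T=np.array(i["extrinsics"])
    d=T[:3,:3]@np.array([(uv[0]-i["cx"])/i["fx"],(uv[1]-i["cy"])/i["fy"],1]);o=T[:3,3]
    return (o+d*(z-o[2])/d[2])[:2]
def proj(p,cam):
    i=camera_info(cam);T=np.linalg.inv(np.array(i["extrinsics"]))
    q=T[:3,:3]@np.array(p)+T[:3,3]; return [i["fx"]*q[0]/q[2]+i["cx"],i["fy"]*q[1]/q[2]+i["cy"]]
E
python3 - <<'E'
from h import *
s=read_state();print(s)
for c in("scene","top"):
    im=camera(c);cv2.imwrite(f"pics/{c}0.png",im)
    print(c,np.round(camera_info(c)["extrinsics"],3).tolist(),camera_info(c)["fx"])
    for q,z in(("fence_end",.018),("stop_face",.018),("cam_pivot",.018),("lever_tip",.018),("corner",.02),("limb_end",.02),("jig",0),("l_piece",.012),("offcut",0),("sanding_block",0)):
        for r in pinpoint(q,c)[:3]: print(q,round(r["conf"],2),np.round(r["xy"],1),np.round(ray(r["xy"],c,z),4))
E
```

```text
pics
{'time': 0.0, 'joint_positions': array([-1.29358961,  0.33287443, -0.06472674,  1.46095285,  0.02160866,
        1.34987537, -0.08853844]), 'joint_vel': array([-0.00018957, -0.0023332 , -0.00014543,  0.00105105,  0.0004214 ,
        0.00030958,  0.00167803]), 'joint_torque': array([-1.01361138e-04, -6.23279500e+01,  2.43035116e-02, -3.89862835e+01,
       -6.14277553e-02,  4.02714859e-02,  1.65510774e-04]), 'ee_pos': array([0.18446868, 0.59677406, 0.23574688]), 'eef_rot': array([ 8.04774930e-01,  5.93579660e-01, -5.49102799e-04,  4.45295361e-04]), 'ft_force': array([-0.24777832, -0.5864698 , -0.37216096]), 'torque': array([-0.05361381,  0.02410503, -0.0394973 ]), 'width': 0.08734727161464213}
scene [[0.855, -0.402, 0.327, 0.109], [-0.518, -0.649, 0.557, -0.697], [-0.012, -0.646, -0.763, 0.862], [0.0, 0.0, 0.0, 1.0]] 375.7652545673143
fence_end 0.8 [353.8 187. ] [ 0.5744 -0.1026]
stop_face 0.72 [350.6 187. ] [ 0.5663 -0.0976]
stop_face 0.57 [320.3 144.1] [0.5882 0.1141]
cam_pivot 0.54 [311.7 150.4] [0.5483 0.1028]
lever_tip 0.46 [295.9 137.8] [0.5344 0.1851]
corner 0.82 [444.4 30
[... 703 characters left out ...]
ace 0.83 [263.5 177.4] [0.5941 0.0987]
cam_pivot 0.67 [266.3 194.2] [0.5388 0.09  ]
lever_tip 0.5 [233.8 192.8] [0.5459 0.195 ]
corner 0.76 [455.  187.3] [ 0.5466 -0.5161]
corner 0.75 [232.2 260.6] [0.3286 0.1991]
corner 0.62 [315.1 191.5] [ 0.5436 -0.0674]
limb_end 0.73 [209.7 258.5] [0.3368 0.2705]
limb_end 0.69 [325.  254.7] [ 0.3408 -0.0946]
limb_end 0.54 [446.7 206.5] [ 0.4852 -0.486 ]
jig 0.72 [280.7 201.2] [0.5175 0.0455]
jig 0.2 [396.9 197.2] [ 0.5218 -0.332 ]
l_piece 0.74 [215.2 266.4] [0.3117 0.2547]
l_piece 0.64 [455.7 200. ] [ 0.5065 -0.5181]
l_piece 0.57 [303.9 202.3] [ 0.5105 -0.0305]
offcut 0.66 [382.7 231.1] [ 0.4128 -0.2817]
sanding_block 0.72 [396.3 197.5] [ 0.5208 -0.33  ]
```

```bash
python3 - <<'E'
from h import *
im=cv2.imread("pics/top0.png")[130:290,190:440];cv2.imwrite("pics/t0c.png",cv2.resize(im,None,fx=3.2,fy=3.2,interpolation=cv2.INTER_CUBIC))
im=cv2.imread("pics/scene0.png")[80:290,200:480];cv2.imwrite("pics/s0c.png",cv2.resize(im,None,fx=2.8,fy=2.8,interpolation=cv2.INTER_CUBIC))
E
```

```text
(no output)
```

View pics/t0c.png

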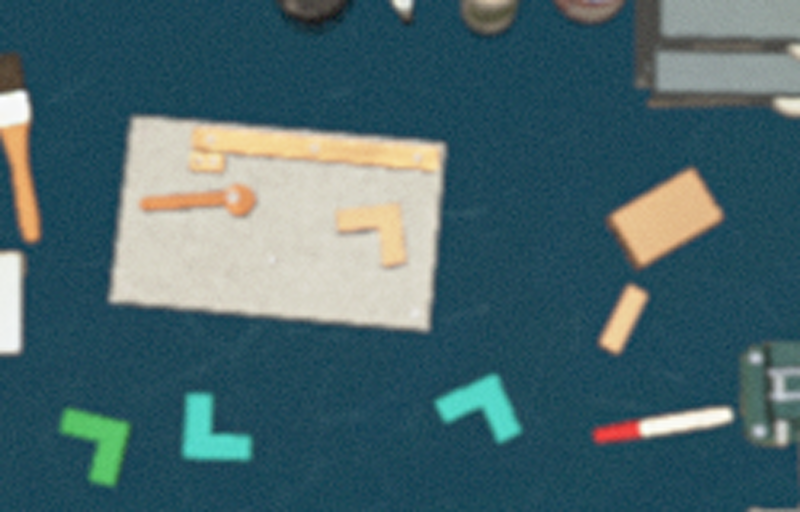

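View pics/s0c.png

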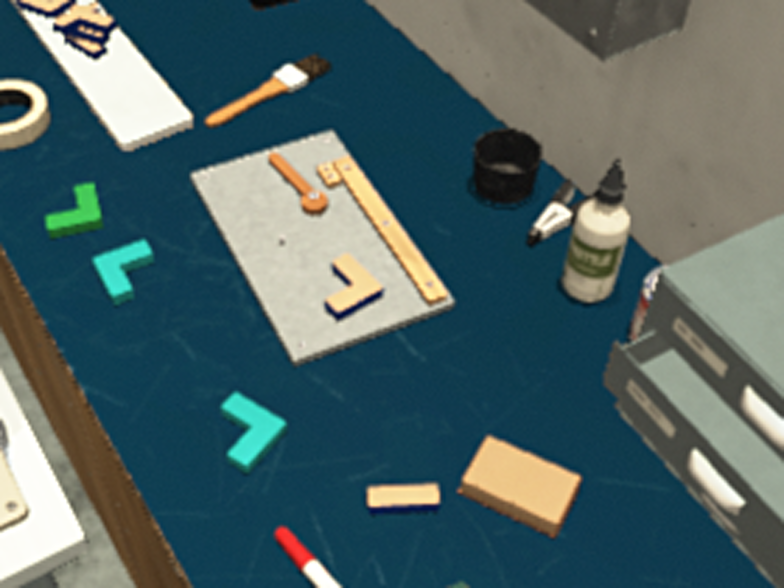

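```bash
cat >> h.py <<'E'
from scipy.optimize import minimize
LP=np.array([[-31,-32],[-8,-32],[-8,9],[31,9],[31,32],[-31,32]])/1e3
def r2(a): return np.array([[np.cos(a),-np.sin(a)],[np.sin(a),np.cos(a)]])
def jig(im):
    hsv=cv2.cvtColor(cv2.GaussianBlur(im,(3,3),0),cv2.COLOR_BGR2HSV)
    m=((hsv[...,1]<70)&(hsv[...,2]>110)).astype(np.uint8); m[:130]=0;m[300:]=0
    n,l,st,_=cv2.connectedComponentsWithStats(m); 
    k=l[225,280]; c=cv2.convexHull(cv2.findContours((l==k).astype(np.uint8),0,1)[0][0])[:,0].astype(float)
    P=np.array([ray(p,"top",.012) for p in c]); r=cv2.minAreaRect((P*1000).astype(np.float32))
    q=cv2.boxPoints(r); e=[q[1]-q[0],q[2]-q[1]]; e=max(e,key=np.linalg.norm); a=np.arctan2(e[1],e[0])-np.pi/2
    a=(a+np.pi/2)%np.pi-np.pi/2
    return np.array(r[0])/1e3,a,r[1]
def tan(im):
    f=cv2.GaussianBlur(im,(3,3),0).astype(float); return f[...,2]-f[...,0]   # red-blue: tan high
def lfit(im,x0,cam="top"):
    # fit L top face (z=.028): x0=[x,y,yaw] world
    s=tan(im); hi=np.percentile(s[s>40],70) if (s>40).any() else 80
    S=8
    def mk(v,roi):
        w=(LP@r2(v[2]).T)+v[:2]; p=np.array([proj([*q,.028],cam) for q in w])
        u0,v0,W,H=roi; m=np.zeros((H*S,W*S),np.uint8)
        cv2.fillPoly(m,[np.round(((p-[u0,v0]+.5)*S)*16).astype(np.int32)],1,shift=4)
        return cv2.GaussianBlur(cv2.resize(m.astype(np.float32),(W,H),interpolation=cv2.INTER_AREA),(3,3),0)
    c=proj([x0[0],x0[1],.028],cam); roi=(int(c[0])-22,int(c[1])-22,44,44)
    t=s[roi[1]:roi[1]+44,roi[0]:roi[0]+44]
    def cost(v):
        m=mk(v,roi); near=cv2.dilate((m>.02).astype(np.uint8),np.ones((5,5)))>0
        A=np.c_[m[near],np.ones(near.sum())]; c,res,_,_=np.linalg.lstsq(A,t[near],rcond=None)
        return -np.corrcoef(m[near],t[near])[0,1]
    r=minimize(cost,x0,method="Nelder-Mead",options=dict(initial_simplex=np.array(x0)+np.array([[0,0,0],[.01,0,0],[0,.01,0],[0,0,.25]]),xatol=1e-5,fatol=1e-6))
    return r.x,r.fun
def toj(p,J): return (np.array(p)-J[0])@r2(J[1])
def tow(p,J): return J[0]+r2(J[1])@np.array(p)
E
python3 - <<'E'
from h import *
im=cv2.imread("pics/top0.png"); J=jig(im); print(J)
for n,z,uv in(("fence_end .065 -.155",.018,(324.9,183.4)),("stop .053 .060",.018,(263.5,177.4)),("pivot .02 .047",.018,(266.3,194.2)),("tip",.018,(233.8,192.8)),("corner",.02,(315.1,191.5))):
    print(n,toj(ray(uv,"top",z),J))
for y in(-.3,0,.3):
    x,f=lfit(im,[.5105,-.0305,J[1]+np.pi+y]); print(x,f,"jig",toj(x[:2],J),x[2]-J[1]-np.pi)
    print(toj(LP@r2(x[2]).T+x[:2],J).round(4).tolist())
E
```

```text
(array([0.52403717, 0.0578978 ]), np.float32(-0.11379421), (326.8287658691406, 195.41502380371094))
fence_end .065 -.155 [ 0.06313297 -0.1512433 ]
stop .053 .060 [0.06493752 0.04852672]
pivot .02 .047 [0.01102694 0.03358191]
tip [0.00611357 0.13868881]
corner [ 0.03362773 -0.12229888]
[ 0.50414934 -0.03586638  3.23822348] -0.9950865731311643 jig [-0.0091124  -0.09541598] 0.21042502902117555
[[0.0145, -0.0576], [-0.008, -0.0625], [0.0006, -0.1025], [-0.0375, -0.1107], [-0.0327, -0.1332], [0.0279, -0.1202]]
[ 0.50413858 -0.03580824  3.22779418] -0.995210120254651 jig [-0.00912969 -0.09535945] 0.19999572936082588
[[0.0149, -0.0578], [-0.0076, -0.0624], [0.0005, -0.1026], [-0.0377, -0.1103], [-0.0332, -0.1329], [0.0276, -0.1206]]
[ 0.50423521 -0.03590239  3.23177963] -0.9950032008806297 jig [-0.00902299 -0.09544201] 0.2039811856974012
[[0.0149, -0.0578], [-0.0077, -0.0625], [0.0006, -0.1026], [-0.0376, -0.1105], [-0.0329, -0.1331], [0.0278, -0.1205]]
```

```bash
cat >> h.py <<'E'
FENCE=[np.array([[65,-155],[87,-155],[87,95],[65,95]])/1e3,np.array([[44,60],[62,60],[62,94],[44,94]])/1e3]
def pfit(im,polys,z,x0,sg=(.006,.006,.04),cam="top",f=tan):
    s=f(im); S=8
    def px(v): return [np.array([proj([*q,z],cam) for q in (P@r2(v[2]).T)+v[:2]]) for P in polys]
    a=np.vstack(px(x0)); o=np.floor(a.min(0)-8).astype(int); W,H=np.ceil(a.max(0)+8).astype(int)-o
    t=s[o[1]:o[1]+H,o[0]:o[0]+W]
    def cost(v):
        m=np.zeros((H*S,W*S),np.uint8)
        for p in px(v): cv2.fillPoly(m,[np.round((p-o+.5)*S*16).astype(np.int32)],1,shift=4)
        m=cv2.GaussianBlur(cv2.resize(m.astype(np.float32),(W,H),interpolation=cv2.INTER_AREA),(3,3),0)
        near=cv2.dilate((m>.02).astype(np.uint8),np.ones((7,7)))>0
        return -np.corrcoef(m[near],t[near])[0,1]
    r=minimize(cost,x0,method="Nelder-Mead",options=dict(initial_simplex=np.array(x0)+np.vstack([np.zeros(3),np.diag(sg)]),xatol=1e-5,fatol=1e-6))
    return r.x,r.fun
def sat(im): return -cv2.cvtColor(cv2.GaussianBlur(im,(3,3),0),cv2.COLOR_BGR2HSV)[...,1].astype(float)
def lev(t,L=.095):
    c=np.array([-.007*1,0]) 
E
python3 - <<'E'
from h import *
im=cv2.imread("pics/top0.png"); J=jig(im)
for d in(-.004,.004):
    x,f=pfit(im,FENCE,.023,[J[0][0]+d,J[0][1]-d,J[1]]); print("fence",x,f)
BD=[np.array([[-95,-160],[95,-160],[95,160],[-95,160]])/1e3]
print("board",pfit(im,BD,.012,[*J[0],J[1]],f=lambda i:cv2.GaussianBlur(i,(3,3),0)[...,2].astype(float)))
J=(x[:2],x[2])
l,f=lfit(im,[.504,-.036,3.23]);print("L",l,f,toj(l[:2],J),l[2]-J[1]-np.pi,toj(LP@r2(l[2]).T+l[:2],J).round(4).tolist())
# lever: orange mask, more saturated than tan
h=cv2.cvtColor(im,cv2.COLOR_BGR2HSV);s=h[...,1].astype(int);m=(tan(im)>90)&(s>120)
for v,u in np.argwhere(m):
    pass
P=np.array([toj(ray((u,v),"top",.023),J) for v,u in np.argwhere(tan(im)>55)])
P=P[(abs(P[:,0]-.02)<.06)&(P[:,1]>.02)&(P[:,1]<.155)&(P[:,0]<.042)]
print(len(P),P.min(0),P.max(0)); Q=P[P[:,1]>.08];k=np.polyfit(Q[:,1],Q[:,0],1);print(k,"x at pivot y",np.polyval(k,.047),"ang",np.arctan(-k[0]))
# scene-camera cross check
s=cv2.imread("pics/scene0.png")
print("scene fence",pfit(s,FENCE,.023,[*x],cam="scene"))
print("scene L",pfit(s,[LP],.028,[*l],cam="scene"))
E
```

```text
fence [ 0.5225741   0.0585305  -0.11166241] -0.8773046228456618Traceback (most recent call last):
  File "<stdin>", line 4, in <module>
  File "h.py", line 56, in pfit
    r=minimize(cost,x0,method="Nelder-Mead",options=dict(initial_simplex=np.array(x0)+np.vstack([np.zeros(3),np.diag(sg)]),xatol=1e-5,fatol=1e-6))
    res = _minimize_neldermead(fun, x0, args, callback, bounds=bounds,
                               **options)
    fxr = func(xr)
    fx = function(np.copy(x), *(wrapper_args + args))
  File "h.py", line 52, in cost
    for p in px(v): cv2.fillPoly(m,[np.round((p-o+.5)*S*16).astype(np.int32)],1,shift=4)
             ~~^^^
  File "h.py", line 47, in px
    def px(v): return [np.array([proj([*q,z],cam) for q in (P@r2(v[2]).T)+v[:2]]) for P in polys]
                                 ~~~~^^^^^^^^^^^^
  File "h.py", line 9, in proj
    i=camera_info(cam);T=np.linalg.inv(np.array(i["extrinsics"]))
ValueError: time passes only in moves, steps and waits
```

```bash
python3 - <<'E'
s=open("h.py").read()
s=s.replace("from bench import *\n","from bench import *\nimport bench,functools\ncamera_info=functools.lru_cache(bench.camera_info)\n",1)
s=s[:s.index("def lev(")]
open("h.py","w").write(s)
E
cat > e.py <<'E'
from h import *
im=cv2.imread("pics/top0.png"); J=jig(im)
for d in(-.004,.004):
    x,f=pfit(im,FENCE,.023,[J[0][0]+d,J[0][1]-d,J[1]]); print("fence",x,f)
BD=[np.array([[-95,-160],[95,-160],[95,160],[-95,160]])/1e3]
print("board",pfit(im,BD,.012,[*J[0],J[1]],f=lambda i:cv2.GaussianBlur(i,(3,3),0)[...,2].astype(float)))
J=(x[:2],x[2])
l,f=lfit(im,[.504,-.036,3.23]);print("L",l,f,toj(l[:2],J),l[2]-J[1]-np.pi,toj(LP@r2(l[2]).T+l[:2],J).round(4).tolist())
P=np.array([toj(ray((u,v),"top",.023),J) for v,u in np.argwhere(tan(im)>55)])
P=P[(abs(P[:,0]-.02)<.06)&(P[:,1]>.02)&(P[:,1]<.155)&(P[:,0]<.042)]
print(len(P),P.min(0),P.max(0)); Q=P[P[:,1]>.08];k=np.polyfit(Q[:,1],Q[:,0],1);print(k,"x at pivot y",np.polyval(k,.047),"ang",np.arctan(-k[0]))
s=cv2.imread("pics/scene0.png")
print("scene fence",pfit(s,FENCE,.023,[*x],cam="scene"))
print("scene L",pfit(s,[LP],.028,[*l],cam="scene"))
E
python3 e.py
```

```text
fence [ 0.5225741   0.0585305  -0.11166241] -0.8773046228456618
fence [ 0.52287618  0.05854794 -0.11311394] -0.8786400945645392
board (array([ 0.52385298,  0.05767866, -0.1141893 ]), np.float64(-0.989000556308068))
L [ 0.50417706 -0.03577733  3.23968316] -0.9951641185880532 [-0.00793285 -0.09583311] 0.21120444069212496 [[0.0157, -0.058], [-0.0068, -0.0629], [0.0018, -0.103], [-0.0364, -0.1111], [-0.0315, -0.1336], [0.0291, -0.1206]]
207 [-3.22721108e-05  2.41241138e-02] [0.03450012 0.13962417]
[-0.15990926  0.02722575] x at pivot y 0.019710012271199943 ang 0.15856678107589067
scene fence (array([ 0.52079298,  0.05547148, -0.11734861]), np.float64(-0.8382954691368862))
scene L (array([ 0.50315738, -0.0355021 ,  3.23732756]), np.float64(-0.9245813683612476))
```

```bash
cat > g.py <<'E'
import sys
from h import *
J=(np.array([.5233,.0582]),-.113)
def go(jx,jy,z,ang=None):  # ang: desired tool x direction relative to jig x (deg)
    s=read_state(); p=np.array(s["ee_pos"]); M=R.from_quat(s["eef_rot"]).as_matrix()
    d=M.T@(np.array([*tow([jx,jy],J),z])-p)/.03
    a=np.degrees(np.arctan2(M[1,0],M[0,0])-J[1]); t=0 if ang is None else -((ang-a+180)%360-180)/5
    print("t",round(s["time"],2),"jig",toj(p[:2],J).round(4),"z",p[2].round(4),"xdir",a.round(1),"F",(np.array(s["ft_force"])[:2]@r2(J[1])).round(2),"units",d.round(2),"turn",round(t,2),"q",np.round(s["joint_positions"],2))
if __name__=="__main__": go(*map(float,sys.argv[1:]))
E
python3 g.py -.032 -.083 .1 90
```

```text
t 1.1 jig [-0.3973  0.4973] z 0.2366 xdir 79.3 F [-0.28 -0.5 ] units [-16.75  15.56   4.55] turn -2.14 q [-1.29  0.33 -0.06  1.46  0.02  1.35 -0.09]
```

Emit:
carry_out(rows=[[1,-0.9,0.82,0.1,0],[1,-0.9,0.82,0.1,0],[1,-0.9,0.82,0.1,0],[1,-0.9,0.82,0.1,0],[1,-0.9,0.82,0.1,0],[1,-0.9,0.82,0.1,0],[1,-0.9,0.82,0.1,0],[1,-0.9,0.82,0.1,0],[1,-0.9,0.82,0.1,0],[1,-0.9,0.82,0.1,0],[1,-0.9,0.82,0.1,0],[1,-0.9,0.82,0.1,0],[1,-0.9,0.82,0.1,0],[1,-0.9,0.82,0.1,0],[1,-0.9,0.82,0.1,0],[1,-0.9,0.82,0.1,0],[1,0,0,0,0]])

```text
time: 2.52
ee_pos: [0.4412, 0.0454, 0.1849]
eef_rot: [0.803, 0.596, 0.004, -0.003]
ft_force: [-0.5, -0.3, -0.1]
width: 0.0003
```

```bash
python3 g.py -.032 -.083 .1 90
```

```text
t 2.52 jig [-0.0801 -0.0219] z 0.1849 xdir 79.6 F [-0.43 -0.32] units [-1.74  1.94  2.81] turn -2.08 q [-0.7  -0.07  0.49  2.01  0.02  1.18  1.06]
```

Emit:
carry_out(rows=[[1,-0.6,0.65,0.9,-0.7],[1,-0.6,0.65,0.9,-0.7],[1,-0.6,0.65,0.9,-0.7],[1,0,0,0,0]])

```text
time: 2.85
ee_pos: [0.4895, -0.0231, 0.1033]
eef_rot: [0.743, 0.669, 0.008, -0.0]
ft_force: [-2.2, 0.6, -0.1]
width: 0.0003
```

```bash
python3 g.py -.032 -.083 .032 90
```

```text
t 2.85 jig [-0.0244 -0.0846] z 0.1033 xdir 90.5 F [-2.25  0.37] units [ 0.03 -0.28  2.37] turn 0.11 q [-0.59  0.16  0.6   2.   -0.12  1.    1.54]
```

Emit:
carry_out(rows=[[1,0,-0.3,0.6,0],[1,0,0,0.6,0],[1,0,0,0,0]])

```text
time: 3.1
ee_pos: [0.4812, -0.0236, 0.0653]
eef_rot: [0.744, 0.668, 0.006, 0.0]
ft_force: [1.0, 0.9, 0.0]
width: 0.0002
```

```bash
python3 g.py -.032 -.083 .032 90; python3 - <<'E'
from h import *
im=camera("scene");cv2.imwrite("pics/s1.png",cv2.resize(im[90:240,240:400],None,fx=4,fy=4,interpolation=cv2.INTER_CUBIC))
E
```

```text
t 3.1 jig [-0.0326 -0.086 ] z 0.0653 xdir 90.3 F [0.86 0.96] units [0.09 0.01 1.11] turn 0.06 q [-0.58  0.21  0.59  2.05 -0.16  0.91  1.56]
```

View pics/s1.png

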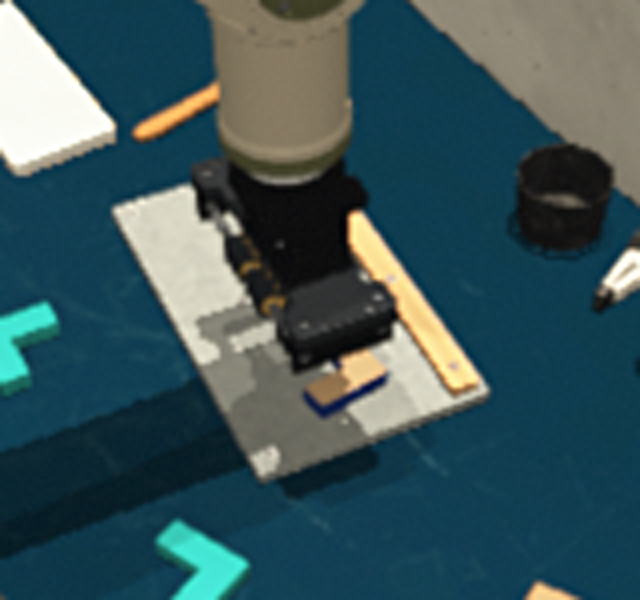

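The gripper hides its fingertips; the L (crop ~345,385) is untouched. I'll lower beside it, inside the L.

Emit:
carry_out(rows=[[1,0.1,0.0,0.5,0],[1,0,0,0.5,0],[1,0,0,0.1,0],[1,0,0,0,0]])

```text
time: 3.48
ee_pos: [0.4855, -0.0184, 0.0382]
eef_rot: [0.744, 0.668, 0.01, 0.001]
ft_force: [0.4, 0.0, -0.7]
width: 0.0005
```

```bash
python3 g.py .0325 -.083 .031 90
```

```text
t 3.48 jig [-0.0289 -0.0804] z 0.0382 xdir 90.3 F [0.41 0.09] units [-0.1   2.04  0.27] turn 0.06 q [-0.56  0.26  0.57  2.07 -0.2   0.85  1.59]
```

Emit:
carry_out(rows=[[1,-0.1,0,0.25,0],[1,0,0,0,0],[1,0,0.2,0,0],[1,0,0.2,0,0],[1,0,0.2,0,0],[1,0,0.2,0,0],[1,0,0,0,0]])

```text
time: 4.07
ee_pos: [0.5149, -0.0236, 0.0355]
eef_rot: [0.744, 0.668, 0.013, 0.003]
ft_force: [0.3, -0.1, 0.6]
width: 0.0005
```

```bash
python3 g.py .0325 -.083 .031 90
```

```text
t 4.07 jig [ 0.0008 -0.0822] z 0.0355 xdir 90.3 F [ 0.36 -0.05] units [-0.03  1.05  0.17] turn 0.06 q [-0.53  0.33  0.56  2.   -0.25  0.85  1.63]
```

Emit:
carry_out(rows=[[1,0,0.2,0.15,0],[1,0,0.2,0,0],[1,0,0.2,0,0],[1,0,0,0,0]])

```text
time: 4.4
ee_pos: [0.535, -0.0258, 0.0307]
eef_rot: [0.744, 0.668, 0.013, 0.003]
ft_force: [-1.0, 0.8, -0.6]
width: 0.0005
```

```bash
python3 g.py .0325 -.083 .031 90
```

```text
t 4.4 jig [ 0.0211 -0.0821] z 0.0307 xdir 90.3 F [-1.06  0.69] units [-0.03  0.38 -0.  ] turn 0.06 q [-0.5   0.38  0.55  1.95 -0.28  0.86  1.66]
```

Emit:
carry_out(rows=[[1,0,0.12,0,0],[1,0,0.12,0,0],[1,0,0.12,0,0],[1,0,0,0,0],[1,0,0,0,0]])

```text
time: 4.82
ee_pos: [0.5457, -0.0277, 0.0301]
eef_rot: [0.744, 0.668, 0.012, 0.002]
ft_force: [-1.7, 0.5, 0.4]
width: 0.0004
```

```bash
python3 g.py .0325 -.083 .031 90
```

```text
t 4.82 jig [ 0.0319 -0.0828] z 0.0301 xdir 90.3 F [-1.72  0.28] units [-0.01  0.02 -0.03] turn 0.06 q [-0.49  0.4   0.55  1.92 -0.29  0.87  1.67]
```

Emit:
carry_out(rows=[[1,0,0.1,0,0],[1,0,0,0,0],[1,0,0,0,0]])

```text
time: 5.07
ee_pos: [0.5452, -0.0274, 0.0296]
eef_rot: [0.744, 0.668, 0.009, -0.001]
ft_force: [0.0, 0.2, 0.1]
width: 0.0005
```

Emit:
carry_out(rows=[[1,0,0.1,0,0],[1,0,0,0,0],[1,0,0,0,0]])

```text
time: 5.32
ee_pos: [0.5459, -0.0273, 0.0292]
eef_rot: [0.744, 0.668, 0.008, -0.004]
ft_force: [-1.1, -1.1, -1.1]
width: 0.0005
```

```bash
python3 g.py .0325 -.083 .031 90
```

```text
t 5.32 jig [ 0.0321 -0.0824] z 0.0292 xdir 90.3 F [-1.01 -1.2 ] units [-0.02  0.02 -0.06] turn 0.06 q [-0.49  0.41  0.55  1.91 -0.29  0.89  1.67]
```

Emit:
carry_out(rows=[[1,0,0.2,-0.05,0],[1,0,0.2,0,0],[1,0,0.2,0,0]])

```text
time: 5.57
ee_pos: [0.5466, -0.0272, 0.0265]
eef_rot: [0.744, 0.668, -0.005, -0.019]
ft_force: [-34.2, 2.4, 38.3]
width: 0.0006
```

```bash
python3 g.py .0325 -.083 .031 90
```

```text
t 5.57 jig [ 0.0327 -0.0823] z 0.0265 xdir 90.3 F [-34.28  -1.44] units [-0.02 -0.01 -0.15] turn 0.06 q [-0.47  0.44  0.54  1.87 -0.3   0.94  1.68]
```

Firm contact against the fence. Back off, lift, and look.

Emit:
carry_out(rows=[[1,0,-0.3,-0.2,0],[1,0,-0.3,-0.5,0],[1,0,0,-1,0],[1,0,0,-1,0],[1,0.3,-0.9,-0.3,0],[1,0.3,-0.9,-0.3,0],[1,0.3,-0.9,0,0],[1,0.3,-0.9,0,0],[1,0.3,-0.9,0,0],[1,0,-0.9,0,0],[1,0,0,0,0]])

```text
time: 6.48
ee_pos: [0.3748, 0.0367, 0.1384]
eef_rot: [0.745, 0.667, -0.0, -0.016]
ft_force: [0.7, -0.4, -0.4]
width: 0.0002
```

```bash
python3 g.py .042 -.155 .1 0; python3 - <<'E'
from h import *
im=camera("top");cv2.imwrite("pics/t2.png",cv2.resize(im[130:290,190:390],None,fx=4,fy=3.75*4/3.75,interpolation=cv2.INTER_CUBIC))
E
```

```text
t 6.48 jig [-0.1451 -0.0382] z 0.1384 xdir 90.2 F [ 0.7  -0.32] units [-3.94  6.25  1.05] turn 18.04 q [-0.72 -0.17  0.49  2.2   0.06  1.12  1.2 ]
```

View pics/t2.png

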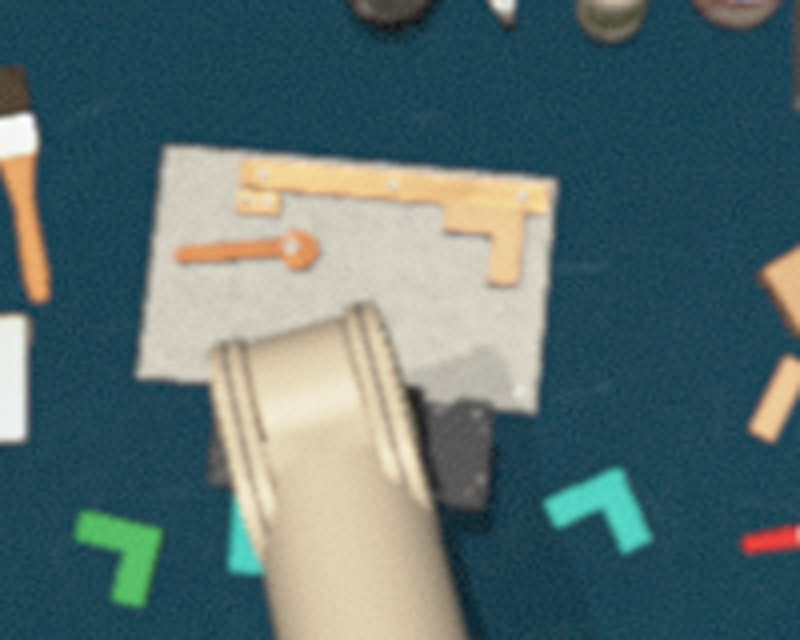

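The L is now flat on the fence, short limb's right edge at crop ~(523,245). Next: move to its right and turn 90°.

Emit:
carry_out(rows=[[1,-0.6,0.9,0,0],[1,-0.6,0.9,0,0],[1,-0.6,0.9,0,0],[1,-0.6,0.9,0,0],[1,-0.6,0.9,0,0],[1,-0.6,0.9,0,0],[1,-0.5,0.9,0,0],[1,0,0,0,0]])

```text
time: 7.2
ee_pos: [0.5697, -0.1135, 0.1348]
eef_rot: [0.741, 0.671, 0.006, -0.007]
ft_force: [-0.3, 0.4, 0.4]
width: 0.0005
```

Emit:
carry_out(rows=[[1,0,0,0,1],[1,0,0,0,1],[1,0,0,0,1],[1,0,0,0,1],[1,0,0,0,1],[1,0,0,0,1],[1,0,0,0,1],[1,0,0,0,1],[1,0,0,0,1],[1,0,0,0,1],[1,0,0,0,1],[1,0,0,0,1],[1,0,0,0,1],[1,0,0,0,1],[1,0,0,0,1],[1,0,0,0,1],[1,0,0,0,1],[1,0,0,0,1],[1,0,0,0,0]])

```text
time: 8.78
ee_pos: [0.5918, -0.1269, 0.1347]
eef_rot: [0.996, -0.085, 0.011, 0.008]
ft_force: [-0.2, -0.2, -0.2]
width: 0.0002
```

```bash
python3 g.py .042 -.160 .031 0; python3 -c "
from h import *
J=(np.array([.5233,.0582]),-.113)
print(toj(ray((520/4+190,245/4+130),'top',.028),J))"
```

```text
t 8.78 jig [ 0.0889 -0.1762] z 0.1347 xdir -3.3 F [-0.15 -0.18] units [-1.67 -0.5   3.41] turn -0.66 q [-0.66  0.54  1.05  1.7  -0.5   1.17  0.34]
[ 0.03523485 -0.13838403]
```

Emit:
carry_out(rows=[[1,-0.6,-0.15,0.5,-0.3],[1,-0.6,-0.15,0.5,-0.3],[1,-0.3,-0.1,0.5,0],[1,0,0,0.5,0],[1,0,0,0,0]])

```text
time: 9.2
ee_pos: [0.5536, -0.1111, 0.0727]
eef_rot: [0.999, -0.049, 0.014, 0.012]
ft_force: [0.3, 0.5, 0.1]
width: 0.0004
```

```bash
python3 g.py .042 -.160 .031 0
```

```text
t 9.2 jig [ 0.0492 -0.1648] z 0.0727 xdir 0.9 F [0.27 0.58] units [-0.28 -0.2   1.38] turn 0.18 q [-0.71  0.52  1.02  1.87 -0.5   1.01  0.42]
```

Emit:
carry_out(rows=[[1,-0.2,-0.1,0.5,0.2],[1,-0.1,-0.1,0.5,0],[1,0,0,0.3,0],[1,0,0,0,0]])

```text
time: 9.53
ee_pos: [0.5499, -0.1067, 0.0345]
eef_rot: [0.998, -0.053, 0.016, 0.014]
ft_force: [0.3, 0.0, 0.4]
width: 0.0003
```

```bash
python3 g.py .042 -.0135 .031 0
```

```text
t 9.53 jig [ 0.045  -0.1608] z 0.0345 xdir 0.4 F [0.27 0.07] units [-0.07 -4.91 -0.01] turn 0.09 q [-0.69  0.56  0.97  1.91 -0.55  0.93  0.43]
```

Emit:
carry_out(rows=[[1,-0.05,-0.2,0.05,0],[1,-0.05,-0.2,0.05,0],[1,0,-0.2,0,0],[1,0,-0.2,0,0],[1,0,-0.2,0,0],[1,0,-0.2,0,0],[1,0,-0.2,0,0],[1,0,-0.2,0,0]])

```text
time: 10.2
ee_pos: [0.5556, -0.0558, 0.0337]
eef_rot: [0.998, -0.052, 0.019, 0.014]
ft_force: [0.1, -1.5, -0.3]
width: 0.0004
```

```bash
python3 g.py .042 -.0135 .031 0
```

```text
t 10.2 jig [ 0.0449 -0.1096] z 0.0337 xdir 0.5 F [ 0.22 -1.51] units [-0.07 -3.21  0.  ] turn 0.11 q [-0.79  0.56  0.98  1.92 -0.55  0.92  0.34]
```

Emit:
carry_out(rows=[[1,-0.02,-0.2,0.03,0],[1,-0.02,-0.2,0.03,0],[1,-0.02,-0.2,0.03,0],[1,0,-0.2,0,0],[1,0,-0.2,0,0],[1,0,-0.2,0,0],[1,0,-0.2,0,0],[1,0,-0.2,0,0],[1,0,-0.2,0,0],[1,0,-0.2,0,0],[1,0,-0.2,0,0]])

```text
time: 11.12
ee_pos: [0.5615, 0.0173, 0.0288]
eef_rot: [0.998, -0.052, 0.019, 0.014]
ft_force: [-0.4, -0.5, 0.2]
width: 0.0004
```

```bash
python3 g.py .042 -.0135 .031 0
```

```text
t 11.12 jig [ 0.0425 -0.0364] z 0.0288 xdir 0.6 F [-0.31 -0.49] units [-0.01 -0.76 -0.09] turn 0.11 q [-0.91  0.58  0.97  1.91 -0.56  0.92  0.21]
```

Emit:
carry_out(rows=[[1,0,-0.2,-0.03,0],[1,0,-0.2,0,0],[1,0,-0.15,0,0]])

```text
time: 11.37
ee_pos: [0.5633, 0.0361, 0.0293]
eef_rot: [0.998, -0.052, 0.019, 0.014]
ft_force: [0.1, 0.0, 0.0]
width: 0.0005
```

Emit:
carry_out(rows=[[1,0,-0.15,0,0],[1,0,-0.15,0,0]])

```text
time: 11.53
ee_pos: [0.5633, 0.0385, 0.0293]
eef_rot: [0.998, -0.054, 0.019, 0.019]
ft_force: [-3.9, -20.8, 5.5]
width: 0.0005
```

```bash
python3 g.py .042 -.0135 .031 0
```

```text
t 11.53 jig [ 0.042  -0.0151] z 0.0293 xdir 0.4 F [ -1.53 -21.13] units [ 0.   -0.05 -0.06] turn 0.08 q [-0.95  0.59  0.97  1.9  -0.55  0.93  0.16]
```

Emit:
carry_out(rows=[[1,0,0.3,-0.1,0],[1,0,0.3,-0.3,0],[1,0,0,-0.9,0],[1,0,0,-0.9,0],[1,0.1,-0.9,-0.3,0],[1,0.1,-0.9,0,0],[1,0.1,-0.9,0,0],[1,0.1,-0.9,0,0],[1,0,-0.9,0,0],[1,0,0,0,0]])

```text
time: 12.37
ee_pos: [0.5869, 0.1561, 0.1099]
eef_rot: [0.998, -0.059, 0.02, 0.016]
ft_force: [0.8, 0.4, 0.3]
width: 0.0005
```

```bash
python3 g.py .052 .122 .030 0; python3 - <<'E'
from h import *
im=camera("scene");cv2.imwrite("pics/s3.png",cv2.resize(im[90:240,240:400],None,fx=4,fy=4,interpolation=cv2.INTER_CUBIC))
E
```

```text
t 12.37 jig [0.0521 0.1044] z 0.1099 xdir -0.2 F [0.76 0.45] units [-0.12 -0.67  2.64] turn -0.05 q [-1.14  0.58  1.03  1.72 -0.5   1.12 -0.08]
```

View pics/s3.png

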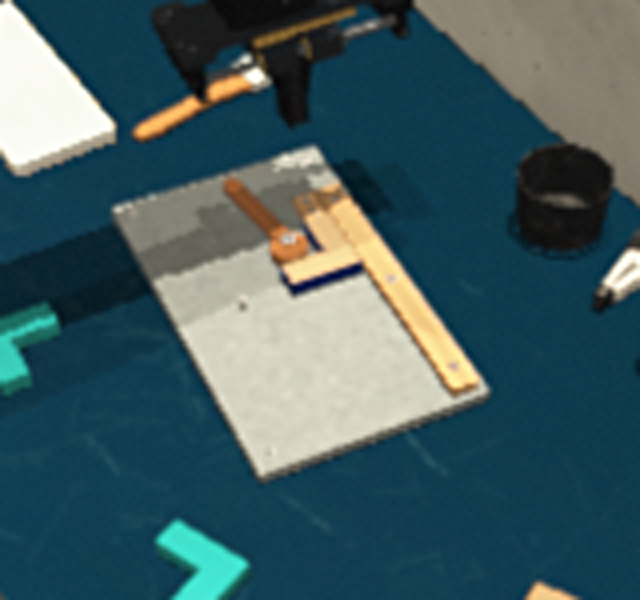

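The L is seated at the stop, cam inside it, lever free (tip at crop ~233,187). Now down behind the lever.

Emit:
carry_out(rows=[[1,-0.1,-0.35,0.4,0],[1,0,-0.3,0.5,0],[1,0,0,0.6,0],[1,0,0,0.5,0],[1,0,0,0,0]])

```text
time: 12.83
ee_pos: [0.5882, 0.1708, 0.045]
eef_rot: [0.998, -0.062, 0.02, 0.016]
ft_force: [-1.5, 0.3, -0.4]
width: 0.0009
```

```bash
python3 g.py .052 .122 .030 0
```

```text
t 12.83 jig [0.0518 0.1192] z 0.045 xdir -0.6 F [-1.48  0.09] units [-0.02 -0.11  0.5 ] turn -0.11 q [-1.1   0.66  0.96  1.75 -0.58  1.01 -0.06]
```

Emit:
carry_out(rows=[[1,0,-0.1,0.4,0],[1,0,0,0.1,0],[1,0,0,0,0]])

```text
time: 13.08
ee_pos: [0.5885, 0.1723, 0.0272]
eef_rot: [0.998, -0.063, 0.019, 0.017]
ft_force: [-0.3, 0.1, 0.7]
width: 0.0006
```

```bash
python3 g.py .001 .119 .030 0
```

```text
t 13.08 jig [0.052  0.1207] z 0.0272 xdir -0.7 F [-0.29  0.07] units [-1.69  0.08 -0.16] turn -0.14 q [-1.08  0.69  0.93  1.76 -0.6   0.99 -0.06]
```

Emit:
carry_out(rows=[[1,0,0,-0.12,0],[1,-0.2,0,0,0],[1,-0.2,0,0,0],[1,-0.2,0,0,0],[1,-0.2,0,0,0],[1,-0.2,0,0,0],[1,-0.2,0,0,0],[1,-0.2,0.02,0,0],[1,-0.2,0.02,0,0]])

```text
time: 13.83
ee_pos: [0.538, 0.1775, 0.0316]
eef_rot: [0.998, -0.063, 0.021, 0.015]
ft_force: [1.2, -1.6, 0.0]
width: 0.0004
```

```bash
python3 g.py -.026 .104 .030 0
```

```text
t 13.83 jig [0.0011 0.1202] z 0.0316 xdir -0.8 F [ 1.38 -1.5 ] units [-0.9   0.55  0.03] turn -0.15 q [-1.21  0.6   0.99  1.89 -0.56  0.94 -0.1 ]
```

Emit:
carry_out(rows=[[1,-0.18,0.1,0.02,0],[1,-0.18,0.1,0.02,0],[1,-0.18,0.11,0,0],[1,-0.17,0.11,0,0],[1,-0.17,0.11,0,0],[1,-0.13,0.18,0,0],[1,-0.13,0.18,0,0],[1,-0.13,0.18,0,0],[1,-0.13,0.18,0,0],[1,-0.1,0.15,0,0]])

```text
time: 14.67
ee_pos: [0.4821, 0.1386, 0.0293]
eef_rot: [0.998, -0.063, 0.021, 0.015]
ft_force: [0.3, 1.2, 0.4]
width: 0.0005
```

```bash
python3 g.py -.052 .056 .030 0
```

```text
t 14.67 jig [-0.0501  0.0752] z 0.0293 xdir -0.7 F [0.2  1.26] units [-0.06  0.64 -0.01] turn -0.14 q [-1.31  0.48  1.07  2.06 -0.49  0.87 -0.09]
```

Emit:
carry_out(rows=[[1,-0.02,0.15,0,0],[1,-0.02,0.15,0,0],[1,0,0.15,0,0],[1,0,0.15,0,0]])

```text
time: 15.0
ee_pos: [0.4773, 0.12, 0.0297]
eef_rot: [0.998, -0.063, 0.021, 0.014]
ft_force: [1.4, 3.7, -2.8]
width: 0.0006
```

```bash
python3 g.py -.053 .044 .030 0
```

```text
t 15.0 jig [-0.0527  0.0562] z 0.0297 xdir -0.7 F [0.99 3.83] units [-0.01  0.41 -0.  ] turn -0.14 q [-1.29  0.45  1.08  2.08 -0.48  0.86 -0.07]
```

Emit:
carry_out(rows=[[1,0,0.15,0,0],[1,0,0.15,0,0],[1,0,0.15,0,0]])

```text
time: 15.25
ee_pos: [0.4766, 0.1092, 0.0302]
eef_rot: [0.998, -0.061, 0.022, 0.012]
ft_force: [1.9, 9.6, -4.6]
width: 0.0004
```

```bash
python3 g.py -.053 .044 .030 0
```

```text
t 15.25 jig [-0.0521  0.0454] z 0.0302 xdir -0.5 F [0.77 9.71] units [-0.03  0.05  0.01] turn -0.1 q [-1.28  0.44  1.09  2.09 -0.48  0.85 -0.04]
```

Lever ≈1.88 rad, with resistance rising to ~10 N. Back off and inspect.

Emit:
carry_out(rows=[[1,0,-0.3,0,0],[1,0,-0.4,-0.1,0],[1,0,-0.2,-0.9,0],[1,0,0,-0.9,0],[1,0,0,-0.9,0],[1,0,-0.9,-0.5,0],[1,0,-0.9,0,0],[1,0,-0.9,0,0],[1,0,-0.9,0,0],[1,0,-0.9,0,0],[1,0,-0.9,0,0],[1,0,-0.9,0,0],[1,0,-0.9,0,0],[1,0,-0.9,0,0],[1,0,0,0,0],[1,0,0,0,0]])

```text
time: 16.58
ee_pos: [0.5042, 0.4029, 0.1268]
eef_rot: [0.998, -0.06, 0.021, 0.017]
ft_force: [-0.3, -1.1, -0.3]
width: 0.0007
```

```bash
python3 g.py 0 .3 .1 0; python3 - <<'E'
from h import *
J=(np.array([.5233,.0582]),-.113)
im=camera("top");cv2.imwrite("pics/top4.png",im);sc=camera("scene");cv2.imwrite("pics/scene4.png",sc)
a=cv2.resize(im[150:250,220:340],(600,500),interpolation=cv2.INTER_CUBIC)
cv2.imwrite("pics/t4.png",a)
cv2.imwrite("pics/s4.png",cv2.resize(sc[100:220,250:380],None,fx=5,fy=5,interpolation=cv2.INTER_CUBIC)[:600])
P=np.array([toj(ray((u,v),"top",.023),J) for v,u in np.argwhere(tan(im)>55)])
Q=P[(P[:,0]<-.01)&(P[:,0]>-.085)&(abs(P[:,1]-.02)<.06)]; k=np.polyfit(Q[:,0],Q[:,1],1)
print(len(Q),"lever angle",np.pi/2+np.arctan(k[0]),"y at pivot",np.polyval(k,.02))
for c,q,z in(("top","corner",.02),("top","limb_end",.02),("scene","corner",.02),("scene","limb_end",.02),("top","lever_tip",.018)):
    for r in pinpoint(q,c):
        w=toj(ray(r["xy"],c,z),J)
        if abs(w-[.03,0.03]).max()<.12: print(c,q,round(r["conf"],2),w.round(4))
E
```

```text
t 16.58 jig [-0.0579  0.3403] z 0.1268 xdir -0.3 F [-0.15 -1.14] units [1.9  1.3  1.02] turn -0.07 q [-1.48  0.66  1.02  1.58 -0.54  1.21 -0.49]
94 lever angle 1.8543331398653704 y at pivot 0.04652725608488442
top corner 0.81 [ 0.0676 -0.0065]
top limb_end 0.52 [0.0551 0.0485]
scene corner 0.71 [0.0739 0.0016]
scene limb_end 0.64 [0.0645 0.0394]
scene limb_end 0.58 [0.0218 0.0449]
top lever_tip 0.61 [-0.065   0.0168]
```

View pics/t4.png

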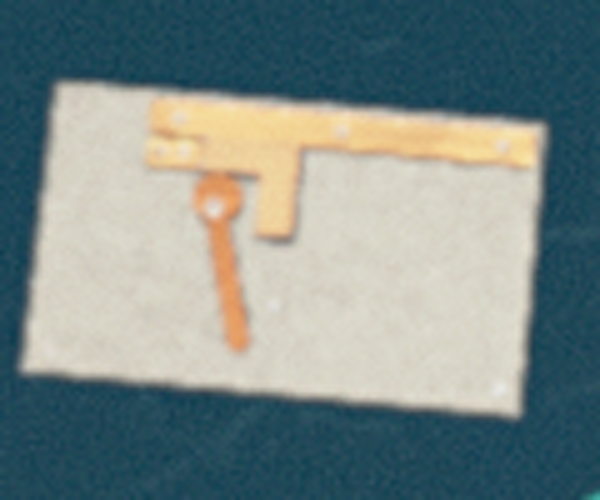

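View pics/s4.png

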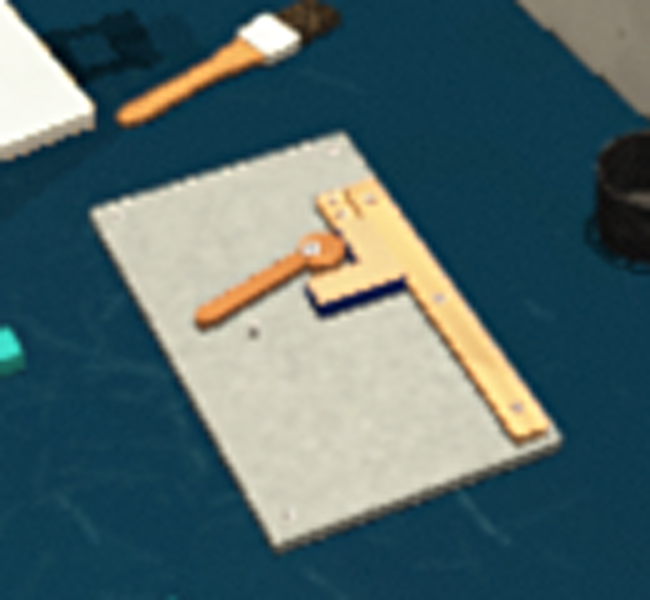

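Both views show the L flat along the fence with its limb at the stop. The cam is against the inner face and the lever is holding at about 1.85 rad, with the brush in place. Handing in.

```bash
python3 -c "
from bench import *
print(close_job(), read_state()['ft_force'])"
```

```text
the job is handed in; nothing more can be done
the job is handed in; nothing more can be done
```

I pushed the L piece flat to the fence and slid it along until its limb end met the end stop. I then turned the cam lever until it gripped, and handed the job in at about 17 s. No verdict came back.

- **Fence and stop:** The piece was pressed to the fence with about 34 N and to the stop with about 21 N. When it met the stop, the finger was within 2 mm of the position I had worked out for a seated piece.
- **Lever:** Resistance rose to about 10 N at roughly 1.88 rad. After I let go, the top camera showed it holding at about 1.85 rad; the cam grips from 1.7. I could not measure the cam's force directly.
- **Final pictures:** Both cameras showed the piece flat along the fence, touching the stop, with the cam inside the L. The arm was clear. I did not re-measure the brush, sanding block or offcut. The arm never went near the block or offcut; it crossed towards the brush's side only with the tool about 0.13 m up.
- **Disagreements:** The pinpoint networks put the corner at jig (67.6, -6.5) mm from the top camera and (73.9, 1.6) mm from the scene camera, against (65, -4) expected. They put the limb end at (55, 48) and (64.5, 39) mm, against (65, 60). They were up to 12 mm off at the start too, when checked against the fixed stop and cam pivot. I trusted the contact forces and pictures instead.
- **Rough moment:** In the fence push the tool tilted slightly and the fingertips also pressed down on the board with about 38 N, with no visible effect.

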